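# Load a relief block carved side up and pump the vacuum hold-down

### The job

Take the red-faced relief block out of its stand, lay it fully home and flat in the pocket of the vacuum hold-down with its carved red face up, setting it down rather than dropping it, and let go of it. Then pump the hold-down's red-handled lever three full strokes, each fully down and let all the way back up. Leave the blue-faced block, the ink jar, the bottle and the pencil cup where they stand.

Things in the scene. Friction and masses are not known exactly. Their poses are not given: they have to be found in the camera images.
- block_red: Block to load: wood with a rust-red carved face bearing cream trees, plain wood back; 0.1 kg, 56 wide, 72 tall, 21 thick. Starts upright in its stand on a short edge, 6 mm above the table, face looking some level way. Origin: centre of that edge, mid thickness. x points out of the carved face, y along the width, z along the 72 mm length (up as it stands). Lying carved face up, x points up.
- block_red_mid (a point): Centre of the red block: 36 mm along the block's z from its origin, mid thickness; same axes. The block is a 17 mm wooden back plate (56 x 72) plus the 4 mm red sheet (50 x 66, set in 3 mm all round). The plain back bears only a small red dot (18 mm), so that it is known from behind; likewise a blue dot on the blue block.
- stand_red: Fixed dark wood stand of the red block: base 70 x 72 x 6 mm, two lips 40 wide (along y), 6 thick, tops 20 mm above the table, slot between them 24 mm wide; end stops 61 mm apart, 10 mm above the table. The block overhangs the lips by 8 mm each side, so fingers can take it across its 56 mm. Origin: centre of underside; z up, x across the slot, heading as the red block's x at the start.
- block_blue: Bystander: same size and axes as the red block, but with a deep blue face bearing a cream sun and waves; stands upright in the other stand. Origin: centre of the short edge it stands on.
- stand_blue: Fixed stand of the blue block, same as the red block's stand. Origin: centre of its underside; z up.
- chuck: Vacuum hold-down, fixed: grey base plate 120 (x) x 270 (y) x 12 mm; near its +y end an aluminium pedestal with the pocket on top, near its -y end a blue hand pump (body 60 x 60, 62 mm high, yoke to 104 mm). Origin: centre of the plate's underside; z up, x roughly away from the robot, y to the left.
- pocket (a point): Centre of pocket floor, 40 mm above the table, axes as the hold-down's. Takes the block flat, 72 mm side along y, either way round. Walls 8 mm high: end walls 76 mm apart (y), corner cheeks 60 mm apart (x), 10 mm long; between them the x sides are open 56 mm, where the pedestal is just 46 wide and 28 above the plate: room for fingers. Block home: centre 10.5 mm above this point.
- pivot (a point): Point on the lever's hinge axis in the pump's yoke, 90 mm above the table; the axis runs along the hold-down's y.
- handle (a point): Centre of the lever's red crossbar: a round bar 18 mm thick and 70 mm long along the hold-down's y. It lies 150 mm from the pivot, towards the hold-down's -x (the robot's side), 40 degrees above level when the lever is up.
- lever (a joint): Pump lever angle in rad: 0 fully up (rest), grows as the handle is pressed down, 0.75 at the bottom stop (handle 3 degrees below the pivot's level). A spring lifts it back in about a second when let go; pressing from above on the crossbar takes about 5 N at the top, 10 to 13 N at the bottom.
- ink: Bystander: loose amber ink jar with a black lid, 40 mm across, 62 mm high. Origin: centre of its underside, z up.
- medium: Bystander: loose small amber bottle with a white cap, 34 mm across, 75 mm high. Origin: centre of its underside, z up.
- pencils: Bystander: loose white ceramic pencil cup, 72 mm across the rim, 75 mm high, pencils up to 140 mm. Origin: centre of its underside, z up.
There are look-alikes about, which are no part of the job. What is shaped like the block_red but pink or yellow is not meant.

How it is judged:
On the way, in this order (a step that is already met when the one before it is completed fails the run):
1. the red block lies home in the pocket, carved face up, and has been let go (horizontal distance between block_red_mid and pocket below 0.005 m and z of block_red_mid in the frame of pocket between 0.006 and 0.0135 m and angle between block_red's own x axis and vertical below 0.08 rad and contact force between the fingers and block_red below 0.3 N), for 0.2 s.
2. first stroke: lever pressed fully down, block still home (value of joint lever above 0.66 rad and horizontal distance between block_red_mid and pocket below 0.005 m and z of block_red_mid in the frame of pocket between 0.006 and 0.0135 m and angle between block_red's own x axis and vertical below 0.08 rad), for 0.05 s.
3. first stroke: lever back up (value of joint lever below 0.08 rad), for 0.05 s.
4. second stroke: lever pressed fully down, block still home (all of step 2), for 0.05 s.
5. second stroke: lever back up (value of joint lever below 0.08 rad), for 0.05 s.
6. third stroke: lever pressed fully down, block still home (all of step 4), for 0.05 s.
7. third stroke: lever back up (value of joint lever below 0.08 rad), for 0.05 s.
At the end, for the whole second after the job is handed in: Red block at rest in the pocket, carved face up: within 0.08 rad of flat, 5 mm of centre, 3 mm of home height; since then three lever strokes (over 0.66, back under 0.08 rad), lever up; blue block within 20 mm, jar, bottle, cup within 40 mm of their starts and upright (0.2 rad) (horizontal distance between block_red_mid and pocket below 0.005 m and z of block_red_mid in the frame of pocket between 0.006 and 0.0135 m and angle between block_red's own x axis and vertical below 0.08 rad and linear speed of block_red below 0.02 m/s and value of joint lever below 0.08 rad and distance of block_blue from where it was at the start of the episode below 0.02 m and distance of each of ink, medium, pencils from where it was at the start of the episode below 0.04 m and angle between each of ink, medium, pencils's own z axis and vertical below 0.2 rad); the robot touches nothing.
It fails at once if the red block is let go in mid-air (centre over 100 mm above the table, out of the fingers) (height (world z) of block_red_mid above 0.1 m and contact force between the fingers and block_red below 0.05 N).
It fails at once if the blue block is pushed over or moved more than 20 mm (distance of block_blue from where it was at the start of the episode above 0.02 m).
It fails at once if the jar, bottle or cup is moved more than 40 mm or tipped over (distance of any of ink, medium, pencils from where it was at the start of the episode above 0.04 m or angle between any of ink, medium, pencils's own z axis and vertical above 0.6 rad).
It also fails if it takes over 72 s, if anything falls off the work surface, if the arm or the gripper's body presses on something with over 40 N, if the wrist force passes 120 N, or if a joint passes its speed limit or range.

### The arm

A 6-joint arm with a two-finger parallel gripper is mounted at the origin on the work surface. World frame = base frame: x ahead of the robot, y to its left, z up, the work surface at z = 0. Lengths are in m, angles in rad, forces in N, time in s.
With the tool pointing down it reaches from about 0.3 to 0.75 m from the base axis. Payload 8.5 kg.
Tool frame: the origin (TCP) lies between the finger pads; the fingertips stand 22 mm ahead of it and the grasp point (between the pads) lies 3 mm ahead of it; z points along the fingers, y is the line along which they close (so a half turn about z gives the same grasp; the last joint's range is limited). The gripper opens to 85 mm and grips with 20 to 120 N. Pads are 22 mm wide; open, the fingers measure 114 mm over their backs; the gripper's body (76 mm by 85 mm) begins 54 mm behind the grasp point. The pads swing forward as they close: fully open they stand 13 mm farther back than shut.
Start: joints at [-1.426, 0.381, 1.297, -0, 1.464, -0.215], TCP at [0.194, -0.515, 0.223] pointing down, gripper open.
Joint ranges: [-3.11, 3.11], [-0.89, 2.33], [0.22, 2.48], [-1.42, 4.56], [0.17, 2.85], [-2.88, 2.88]. Speed limits (rad/s): [2.39, 2.39, 3.14, 3.14, 3.14, 3.14].

### API

Orientations are given as a unit quaternion [x, y, z, w].
In Python, from station import r, claw, status, eyes gives the robot as it stands. Calls block until the motion is done:
- r.move_to(position, orientation): joint-space move of the TCP to a pose.
- r.move_straight(position, attitude=None, v=0.15, f_stop=None): straight line of the TCP; attitude=None keeps the orientation; v is the mean speed in m/s. With f_stop (N) it stops when the force on the tool has changed by that much, and returns True; else False.
- r.movej(angles): joint-space move.
- claw.command_gripper(opening): finger opening in m; the grip force is fixed at half the most; returns when the fingers have stopped.
- r.sleep(seconds).
- r.ik(position, orientation): joint angles nearest the present ones, or None.
- status.read_state(): the state.
- eyes.capture(name): name is "scene" or "top" or "wrist"; returns a dict with "img" (400x640x3 uint8, red, green, blue), "fovy" (degrees; the focal length in pixels is half the picture's height over the tangent of half this angle, whatever the lens; pixels are square), "cx", "cy" (the principal point, pixels), "cam_to_world" (4x4, takes a point from camera to world coordinates). Camera axes: x right, y down, z forward; pixel columns grow to the right and rows downward; lengths in m; the calibration is good to about 2 mm. The wrist camera is an equidistant fisheye: a pixel r from the principal point sees the ray r / f radians off the axis. A picture is of the moment at which its call begins. There is no depth.
A pose or a line that the arm cannot do raises r.MotionError and nothing moves.
- r.sign_off(): hands the job in; it is judged then, once.
The state is a dict: "time": time; "qpos": joint angles; "qd": joint speeds; "joint_torque": joint torques, N m; "tool_pos": TCP position; "ee_rot": TCP orientation; "contact_force": force on the tool from outside, world axes, zero at the start; "wrist_torque": the same for the moment, N m; "finger_gap": finger opening in m; "grasp_force": force on a finger pad.
Only numpy, scipy, OpenCV 4.12 (cv2) and the standard library are available. Lean on these libraries where they do the work, as an engineer would, in place of code of your own. Each camera call takes 0.05 s, during which the arm holds its last target. There are 200 camera calls.

## Working session

There is one attempt and no reset: what is moved stays moved. The work goes in short steps, each a Python script; the robot and the scene stay as the last script left them, time stands still between calls to the robot, and variables do not carry over. Pictures are saved under pics/ and viewed, at most 10 in all, crops included, and the job is handed in when it is done.

```bash
ls; mkdir -p pics
python3 - <<'E'
from station import r, claw, status, eyes
import cv2, numpy as np, json
for n in ("scene","top"):
    c=eyes.capture(n); cv2.imwrite(f"pics/{n}0.png",c["img"][:,:,::-1])
    np.savez(f"{n}0.npz",**c)
    print(n,c["fovy"],c["cx"],c["cy"],np.round(c["cam_to_world"],4).tolist())
print(status.read_state())
E
```

```text
pics
scene 49.4548310426305 326.285477967046 190.5267648903201 [[-0.8116, 0.37, -0.4521, 1.0952], [0.5838, 0.4836, -0.6522, 0.7466], [-0.0227, -0.7932, -0.6085, 0.8595], [0.0, 0.0, 0.0, 1.0]]
top 48.83274651309408 317.47798786144966 201.3238560432375 [[-0.018, -0.9978, 0.064, 0.4646], [-0.9997, 0.0188, 0.0123, -0.0395], [-0.0135, -0.0638, -0.9979, 1.3677], [0.0, 0.0, 0.0, 1.0]]
{'time': 0.1, 'qpos': array([-1.42628537e+00,  3.81173358e-01,  1.29811671e+00,  3.70579502e-05,
        1.46357383e+00, -2.15276333e-01]), 'qd': array([-2.37125279e-05, -7.58272690e-05, -3.97049692e-03,  4.06781782e-04,
       -8.56966186e-04,  9.33722109e-04]), 'joint_torque': array([ 3.93662544e-03, -4.49220979e+01, -2.31655920e+01, -1.94965401e-04,
        3.65449974e-03, -5.16457490e-06]), 'tool_pos': array([ 0.19362513, -0.51453266,  0.22247252]), 'ee_rot': array([ 9.83862886e-01,  1.78922937e-01,  4.08949898e-05, -6.34569535e-04]), 'contact_force': array([-0.56524066,  0.68431585, -0.45092777]), 'wrist_torque': array([ 0.04783862, -0.02648552,  0.00989409]), 'grasp_force': 0.0, 'finger_gap': 0.08547581812549236}
```

View pics/scene0.png

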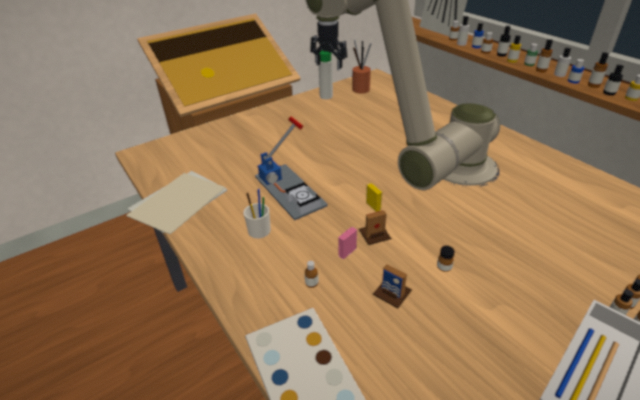

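View pics/top0.png

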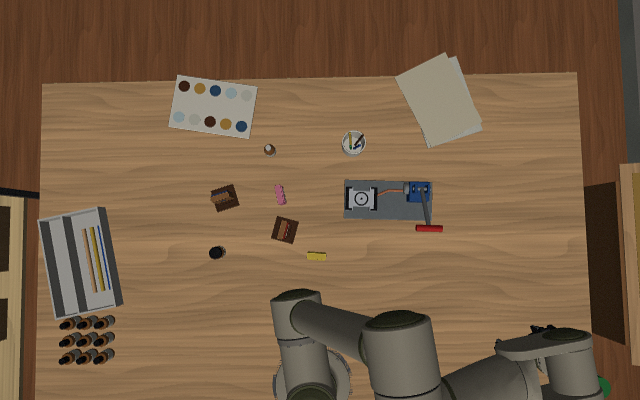

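Scene view: candidates are the block with a red dot on its plain back at (375,224), which is red and facing away from the camera. The others are the blue-faced block (394,280), the pink look-alike (347,243) and the yellow one (374,196). In the top view they are red (285,230), blue (224,197), pink (280,194) and yellow (317,256). I choose the red one and check it in close crops.

Run:
```python
import cv2, numpy as np
a=cv2.imread("pics/scene0.png"); b=cv2.imread("pics/top0.png")
f=lambda im,x,y,w,h,s: cv2.resize(im[y:y+h,x:x+w],None,fx=s,fy=s,interpolation=cv2.INTER_CUBIC)
c=np.vstack([np.hstack([f(a,340,175,80,60,5),f(b,265,205,80,60,5)]),
             f(b,338,172,114,66,7)[:300*8//8+160,:800] if 0 else cv2.resize(b[172:215+23,338:452],(800,300*0+463),interpolation=cv2.INTER_CUBIC)[:,:]])
cv2.imwrite("pics/crop1.png",c[:763]); print(c.shape)
c=cv2.resize(c,None,fx=.78,fy=.78); 
cv2.imwrite("pics/cropA.png",np.hstack([f(a,340,175,80,60,5),f(b,265,205,80,60,5)]))
cv2.imwrite("pics/cropB.png",cv2.resize(b[172:238,338:452],(798,462),interpolation=cv2.INTER_CUBIC))
```

```text
(763, 800, 3)
```

View pics/cropA.png

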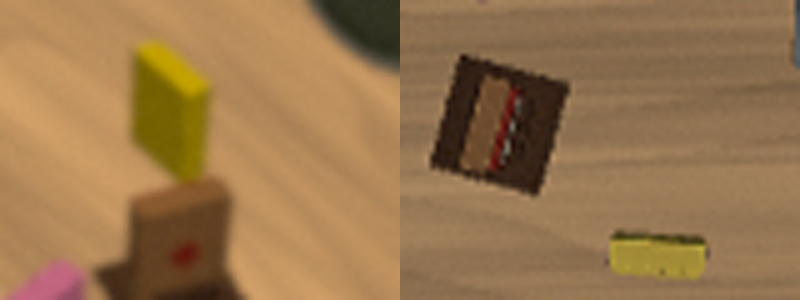

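View pics/cropB.png

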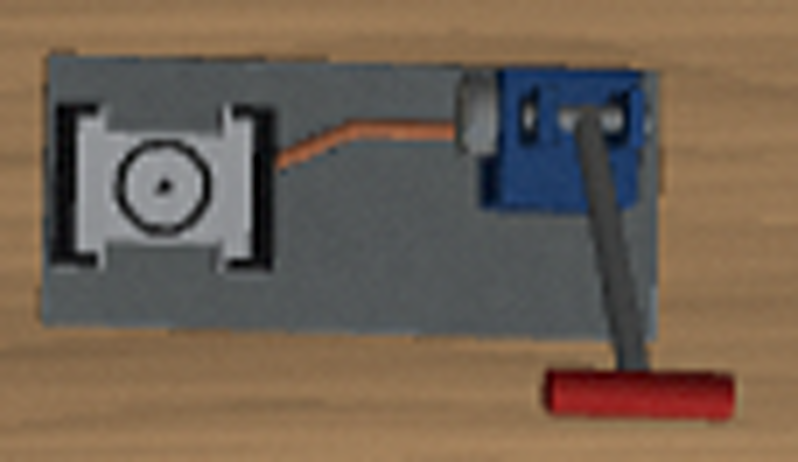

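The crops confirm it. The block at top (285,230) has a wood back and a red sheet on its right (−y) side, and a red dot on the back in the scene view. In the top view the pocket centre dot is at (361,198), the lever crossbar at (429,228), and the plate corners run from (345,180) to (432,221). Next I turn these into positions.

```bash
cat > h.py <<'E'
import numpy as np, cv2
from scipy.spatial.transform import Rotation as R
def ray(c,px,fish=False):
    f=200/np.tan(np.radians(float(c["fovy"]))/2); d=np.array([px[0]-c["cx"],px[1]-c["cy"]],float)
    if fish:
        rr=np.linalg.norm(d); t=rr/f; v=np.r_[d/max(rr,1e-9)*np.sin(t),np.cos(t)]
    else: v=np.r_[d/f,1]
    T=np.array(c["cam_to_world"]); return T[:3,3],T[:3,:3]@v
def at_z(c,px,z,fish=False):
    o,d=ray(c,px,fish); return o+d*(z-o[2])/d[2]
def pix(c,P,fish=False):
    T=np.array(c["cam_to_world"]); v=T[:3,:3].T@(np.asarray(P)-T[:3,3]); f=200/np.tan(np.radians(float(c["fovy"]))/2)
    if fish: s=np.arctan2(np.hypot(v[0],v[1]),v[2])/np.hypot(v[0],v[1])
    else: s=1/v[2]
    return np.array([c["cx"]+f*v[0]*s,c["cy"]+f*v[1]*s])
def quat(z,y):
    "tool z along z, closing axis y"
    z=np.array(z,float); z/=np.linalg.norm(z); y=np.array(y,float); y-=z*(y@z); y/=np.linalg.norm(y)
    return R.from_matrix(np.c_[np.cross(y,z),y,z]).as_quat()
E
python3 - <<'E'
from h import *
t=np.load("top0.npz")
A=lambda x,y:((x-400+.5)/5-.5+265,(y+.5)/5-.5+205)
B=lambda x,y:((x+.5)/7-.5+338,(y+.5)/7-.5+172)
np.set_printoptions(precision=4,suppress=True)
S=[at_z(t,A(*p),.006) for p in ((462,55),(570,85),(540,195),(432,167))]
S=np.array(S);print("stand",S,S.mean(0),np.linalg.norm(np.diff(S,axis=0),axis=1))
e=(S[1]-S[0]+S[2]-S[3]);print("n heading",np.arctan2(e[1],e[0])); e=(S[3]-S[0]+S[2]-S[1]);print(np.arctan2(e[1],e[0])+0)
P=np.array([at_z(t,B(*p),.012) for p in ((48,55),(658,70),(655,340),(42,325))])
print("plate",P,P.mean(0),np.linalg.norm(np.diff(P,axis=0),axis=1)); e=P[0]-P[1]+P[3]-P[2];print("y heading",np.arctan2(e[1],e[0])-np.pi/2)
print("pocket",at_z(t,B(164,185),.04))
print("handle",at_z(t,B(640,393),.09+.15*np.sin(np.radians(40))))
for n,p in dict(yellow=(317,256),pink=(280,194),blue=(224,197)).items(): print(n,at_z(t,p,.07))
for n,p in dict(cup=(353,143),jar=(217,253)).items(): print(n,at_z(t,p,.07))
E
```

```text
stand [[0.51   0.1034 0.006 ]
 [0.4902 0.0368 0.006 ]
 [0.4228 0.0563 0.006 ]
 [0.4412 0.1228 0.006 ]] [0.4661 0.0798 0.006 ] [0.0695 0.0701 0.0689]
n heading -1.8499987833858156
2.8633103041319194
plate [[ 0.6177 -0.1073  0.012 ]
 [ 0.6059 -0.3754  0.012 ]
 [ 0.4872 -0.37    0.012 ]
 [ 0.4986 -0.102   0.012 ]] [ 0.5523 -0.2387  0.012 ] [0.2684 0.1188 0.2683]
y heading -0.04350411831318968
pocket [ 0.5573 -0.1546  0.04  ]
handle [ 0.4642 -0.3211  0.1864]
yellow [ 0.3874 -0.0192  0.07  ]
pink [0.5716 0.087  0.07  ]
blue [0.5658 0.2532 0.07  ]
cup [ 0.7196 -0.1322  0.07  ]
jar [0.4012 0.2746 0.07  ]
```

```bash
cat >> h.py <<'E'
TH=np.radians(45)
hb=-1.8495; n=np.array([np.cos(hb),np.sin(hb),0]); yb=np.array([-n[1],n[0],0])  # block x, y at start
stand=np.array([.4661,.0798,0]); hc=-.0435
ex=np.array([np.cos(hc),np.sin(hc),0]); ey=np.array([-ex[1],ex[0],0]); Z=np.array([0,0,1.])
pocket=np.array([.5573,-.1546,.04])
def tcp(g,a): return g-.003*a/np.linalg.norm(a)
E
python3 - <<'E'
from h import *
from station import r,status
np.set_printoptions(precision=2,suppress=True)
for deg in (30,40,45,50):
    th=np.radians(deg); a=-n*np.sin(th)-Z*np.cos(th); mid=stand+.042*Z
    for s in (1,-1):
        q=quat(a,s*yb)
        print("pick",deg,s,[r.ik(tcp(mid-a*d+u*Z,a),q) for d,u in ((0,0),(.1,0),(0,.12))])
        for k in (1,-1): # final block z = k*ey, x=Z -> a=-Z sin -k ey cos ; block y = z x x
            a2=-Z*np.sin(th)-k*ey*np.cos(th); y2=np.cross(k*ey,Z)
            q2=quat(a2,s*y2); m=pocket+.0105*Z
            print("  place",k,[r.ik(tcp(m+u*Z,a2),q2) for u in (0,.1)])
E
```

```text
pick 30 1 [array([-0.39,  0.49,  1.91,  0.67,  0.93, -0.57]), array([-0.51,  0.33,  1.82,  0.55,  1.19, -0.49]), array([-0.39,  0.28,  1.76,  0.56,  1.22, -0.34])]
  place 1 [array([-0.07,  0.8 ,  1.56, -1.2 ,  1.19,  0.7 ]), array([-0.07,  0.64,  1.5 , -1.13,  1.28,  0.5 ])]
  place -1 [array([-0.79,  0.9 ,  1.24,  0.71,  1.79,  2.25]), array([-0.79,  0.77,  1.19,  0.75,  1.93,  2.38])]
pick 30 -1 [array([-0.39,  0.49,  1.91,  0.67,  0.93,  2.57]), array([-0.51,  0.33,  1.82,  0.55,  1.19,  2.65]), array([-0.39,  0.28,  1.76,  0.56,  1.22,  2.8 ])]
  place 1 [array([-0.07,  0.8 ,  1.56, -1.2 ,  1.19, -2.44]), array([-0.07,  0.64,  1.5 , -1.13,  1.28, -2.65])]
  place -1 [array([-0.79,  0.9 ,  1.24,  0.71,  1.79, -0.89]), array([-0.79,  0.77,  1.19,  0.75,  1.93, -0.76])]
pick 40 1 [array([-0.48,  0.55,  1.94,  0.84,  1.01, -0.79]), array([-0.63,  0.39,  1.87,  0.69,  1.25, -0.7 ]), array([-0.48,  0.32,  1.81,  0.72,  1.27, -0.51])]
  place 1 [array([-0.12,  0.73,  1.55, -1.04,  1.09,  0.55]), array([-0.12,  0.58,  1.48, -0.95,  1.21,  0.35])]
  place -1 [array([-0.76,  0.83,  1.28, 
[... 1286 characters left out ...]
,  0.96,  1.12, -0.97]), array([-0.73,  0.49,  1.9 ,  0.79,  1.33, -0.88]), array([-0.56,  0.37,  1.86,  0.86,  1.34, -0.68])]
  place 1 [array([-0.18,  0.67,  1.54, -0.85,  1.01,  0.37]), array([-0.18,  0.53,  1.45, -0.76,  1.17,  0.18])]
  place -1 [array([-0.72,  0.77,  1.31,  0.52,  1.55,  2.32]), array([-0.72,  0.65,  1.22,  0.53,  1.73,  2.42])]
pick 50 -1 [array([-0.56,  0.62,  1.97,  0.96,  1.12,  2.17]), array([-0.73,  0.49,  1.9 ,  0.79,  1.33,  2.26]), array([-0.56,  0.37,  1.86,  0.86,  1.34,  2.47])]
  place 1 [array([-0.18,  0.67,  1.54, -0.85,  1.01, -2.77]), None]
  place -1 [array([-0.72,  0.77,  1.31,  0.52,  1.55, -0.82]), array([-0.72,  0.65,  1.22,  0.53,  1.73, -0.72])]
```

Run:
```python
from h import *
from station import r,status,eyes,claw
def shot(nm):
    c=eyes.capture("wrist"); np.savez(nm+".npz",**c); cv2.imwrite(f"pics/{nm}.png",c["img"][:,:,::-1]); return c
p=status.read_state()["tool_pos"]; q0=quat(-Z,ex)
r.move_straight(p+[0,0,.12],v=.25)
r.move_to([.52,-.155,.24],q0); c1=shot("w1")
a=-n*np.sin(TH)-Z*np.cos(TH); mid=stand+.042*Z
r.move_to(tcp(mid-a*.15+.03*Z,a),quat(a,yb)); c2=shot("w2")
print(c1["fovy"],c1["cx"],c1["cy"],np.round(c1["cam_to_world"],3).tolist(),status.read_state()["time"])
print("pocket",pix(c1,pocket,True),"block mid",pix(c2,mid,True))
cv2.imwrite("pics/w12.png",np.vstack([np.hstack([cv2.resize(c["img"][:,:,::-1],(400,250)) for c in (c1,c2)])]))
```

```text
65.70646984690485 320.69157880557384 195.50719560901703 [[0.999, -0.043, -0.012, 0.523], [-0.045, -0.963, -0.267, -0.089], [-0.0, 0.268, -0.964, 0.389], [0.0, 0.0, 0.0, 1.0]] 3.325
pocket [353.5074191  168.15357045] block mid [319.97437548 191.98528763]
```

View pics/w12.png

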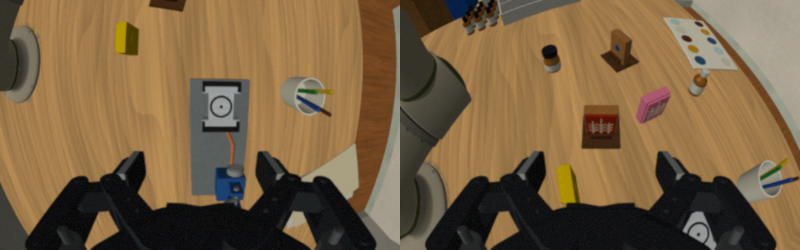

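The left half (w1) shows the pocket at full-image (353,168), where I predicted it. The right half (w2) shows the red carved face with cream trees at about (322,205), and yellow at (270,295) under the gripper. I'll enlarge both to measure.

Run:
```python
import cv2, numpy as np
a=cv2.imread("pics/w1.png")[118:218,300:400]; b=cv2.imread("pics/w2.png")[160:260,272:372]
cv2.imwrite("pics/c12.png",np.hstack([cv2.resize(i,(400,400),interpolation=cv2.INTER_CUBIC) for i in (a,b)]))
```

```text
(no output)
```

View pics/c12.png

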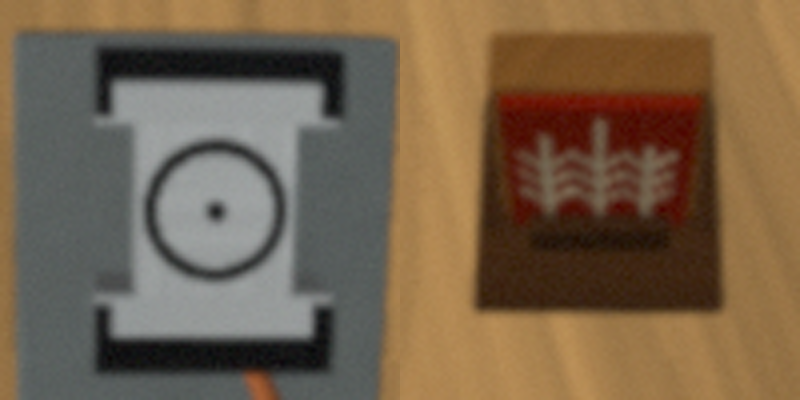

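Run:
```python
from h import *
from scipy.optimize import least_squares as ls
np.set_printoptions(precision=4,suppress=True)
w1,w2,t=[np.load(f+".npz") for f in ("w1","w2","top0")]
A=lambda x,y:np.array([(x+.5)/4-.5+300,(y+.5)/4-.5+118])
B=lambda x,y:np.array([(x-400+.5)/4-.5+272,(y+.5)/4-.5+160])
print("pocket w1",at_z(w1,A(216.7,210.7),.04,True),"top",pocket)
# plate side edges at z .012 in w1: heading
# block (upright) in w2: x right in image
obs=[((-.0105,0.028,.078),(490,35)),((-.0105,-.028,.078),(712,35)),((.0065,.028,.078),(491,94)),((.0065,-.028,.078),(711,94)),((.0105,.025,.075),(500,108)),((.0105,-.025,.075),(702,108))]
st=[((.035,.036,.006),(476,310)),((.035,-.036,.006),(722,310))]
o,d=ray(w2,B(601,310),True); print("yb dir in img", pix(w2,stand+.042*Z+.028*yb,True), pix(w2,stand+.042*Z,True))
sg=1 if pix(w2,stand+.028*yb,True)[0]<pix(w2,stand,True)[0] else -1
def model(p,P):
    c,s=np.cos(p[2]),np.sin(p[2]); x,y,z=P; y*=sg
    return np.array([p[0]+c*x-s*y,p[1]+s*x+c*y,z])
for nm,O in (("block",obs),("stand",st),("all",obs+st)):
    g=ls(lambda p:np.concatenate([pix(w2,model(p,P),True)-B(*u) for P,u in O]),[stand[0],stand[1],hb])
    print(nm,g.x,"rms px",np.sqrt(np.mean(g.fun**2)),g.fun)
# pocket inner floor corners heading: wall outer corners in w1, z=.048 
L=at_z(w1,A(98,50),.048,True);Rr=at_z(w1,A(343,52),.048,True);l2=at_z(w1,A(98,372),.048,True);r2=at_z(w1,A(330,370),.048,True)
print(L,Rr,l2,r2,"centre",(L+Rr+l2+r2)/4)
```

```text
pocket w1 [ 0.5576 -0.1571  0.04  ] top [ 0.5573 -0.1546  0.04  ]
yb dir in img [345.6887 192.0199] [319.9744 191.9853]
block [ 0.467   0.0759 -1.8483] rms px 0.7445849283244926 [-0.2395 -0.3739  0.1763 -0.3524 -1.2706 -0.6938  1.3036 -0.6826 -0.4052
  0.9144  0.4376  0.9207]
stand [ 0.4667  0.0761 -1.8487] rms px 0.6284058400555216 [-0.8871 -0.0386  0.8885 -0.0412]
all [ 0.4669  0.0759 -1.8503] rms px 0.7214685228272751 [-0.261  -0.435   0.1531 -0.3243 -1.3266 -0.7587  1.2459 -0.6528 -0.4699
  0.8539  0.3715  0.9457 -0.7211 -0.0272  1.0592  0.0573]
[ 0.5253 -0.1092  0.048 ] [ 0.5935 -0.1117  0.048 ] [ 0.5214 -0.2017  0.048 ] [ 0.5896 -0.2044  0.048 ] centre [ 0.5574 -0.1567  0.048 ]
```

Run:
```python
from h import *
from station import r,status,eyes,claw
a=-n*np.sin(TH)-Z*np.cos(TH); mid=np.array([.4668,.0767,.042]); q=quat(a,yb)
print(r.move_straight(tcp(mid-a*.10,a),q,v=.15))
print(r.move_straight(tcp(mid,a),v=.1,f_stop=8))
print(status.read_state()["tool_pos"]-tcp(mid,a))
claw.command_gripper(.04)
s=status.read_state(); print(s["finger_gap"],s["grasp_force"],s["contact_force"],s["time"])
if abs(s["finger_gap"]-.056)<.004:
    r.move_straight(tcp(mid+.1*Z,a),v=.1)
    s=status.read_state(); print(s["finger_gap"],s["grasp_force"],s["contact_force"])
    c=eyes.capture("wrist"); np.savez("w3.npz",**c); cv2.imwrite("pics/w3.png",c["img"][:,:,::-1])
    cv2.imwrite("pics/w3c.png",cv2.resize(c["img"][100:400,160:480,::-1],(640,600),interpolation=cv2.INTER_CUBIC))
```

```text
False
False
[ 0.00020322 -0.00035168  0.00027578]
0.045671594586162094 59.85801112343324 [-1.12727816 -3.09079573  9.81166414] 5.6
```

Run:
```python
from h import *
from station import r,status,eyes,claw
c=eyes.capture("wrist"); s=eyes.capture("scene")
A=cv2.resize(c["img"][140:390,220:420,::-1],(400,500),interpolation=cv2.INTER_CUBIC)
B=cv2.resize(s["img"][170:270,335:415,::-1],(400,500),interpolation=cv2.INTER_CUBIC)
cv2.imwrite("pics/g.png",np.hstack([A,B])); st=status.read_state(); print(st["finger_gap"],st["grasp_force"],st["contact_force"],st["wrist_torque"])
```

```text
0.04568291722371909 59.855143257882446 [-2.44626577 -3.49493641  9.943083  ] [0.46405488 0.08028396 0.14909985]
```

View pics/g.png

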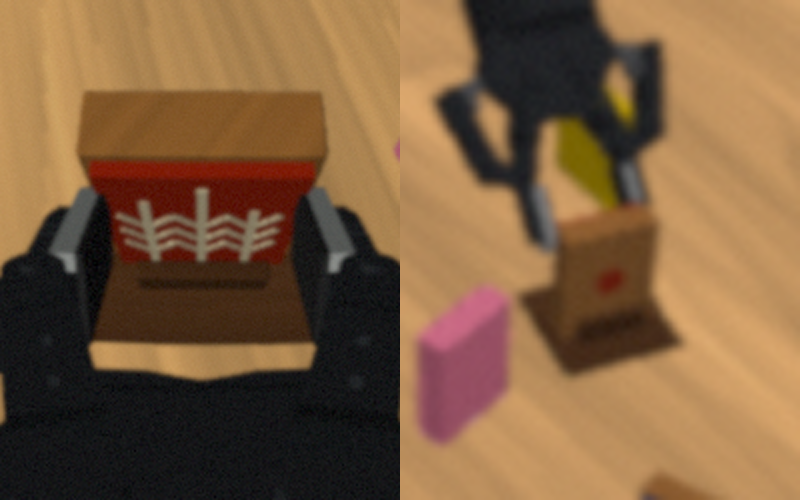

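The pads hold only the red sheet's edges (50 mm wide), so they're too shallow. I'll open, re-fit the block from this close view and go deeper.

Run:
```python
from h import *
from station import r,status,eyes,claw
from scipy.optimize import least_squares as ls
np.set_printoptions(precision=4,suppress=True)
c=eyes.capture("wrist"); s=eyes.capture("scene"); np.savez("w4.npz",**c)
st=status.read_state(); tp=st["tool_pos"]; a=-n*np.sin(TH)-Z*np.cos(TH)
C=lambda x,y:np.array([(x+.5)/2-.5+220,(y+.5)/2-.5+140])
def model(p,P):
    k,q=np.cos(p[2]),np.sin(p[2]); x,y,z=P; y=-y
    return np.array([p[0]+k*x-q*y,p[1]+q*x+k*y,z])
obs=[((-.0105,0.028,.078),(83,92)),((-.0105,-.028,.078),(323,92)),((.0065,.028,.078),(78,157)),((.0065,-.028,.078),(327,157)),((.0105,.025,.075),(89,179)),((.0105,-.025,.075),(314,179)),((.035,.036,.006),(91,341)),((.035,-.036,.006),(315,342))]
for O in (obs,obs[:6],obs[6:]):
  g=ls(lambda p:np.concatenate([pix(c,model(p,P),True)-C(*u) for P,u in O]),[.4668,.0767,hb]); print(g.x,np.sqrt(np.mean(g.fun**2)),g.fun)
for d in (0,.01,.022):
  for y in (-.025,.025): print("tip",d,y,(pix(c,tp+d*a+y*yb,True)-[220,140])*2+.5)
# top-edge back corners of block in scene view predicted from wrist- and top-based positions
for p in ([.4668,.0767,hb],[.4661,.0798,hb]):
  print([((pix(s,model(p,P))-[335,170])*5+2).round(0)+[400,0] for P in ((-.0105,.028,.078),(-.0105,-.028,.078),(-.0105,0,.042))])
```

```text
[ 0.4672  0.078  -1.8499] 1.4064289935322767 [-1.1635 -0.6811  0.694  -0.5861 -2.3297  0.3096  2.3638  0.3933 -0.685
  0.6204  1.7051  0.6898 -2.6344 -1.0722  1.7577 -1.5244]
[ 0.4672  0.0782 -1.8509] 1.2078690249180344 [-1.2017 -1.0099  0.5907 -0.8145 -2.4099 -0.0612  2.2196  0.1385 -0.7806
  0.2511  1.5555  0.4264]
[ 0.4674  0.0772 -1.8545] 1.5965702387223621 [-2.253  -0.1238  2.257  -0.1029]
tip 0 -0.025 [109.1889 200.7822]
tip 0 0.025 [297.2919 200.7975]
tip 0.01 -0.025 [114.1184 186.5393]
tip 0.01 0.025 [292.1844 186.565 ]
tip 0.022 -0.025 [119.4169 171.3084]
tip 0.022 0.025 [286.694  171.3428]
[array([661., 219.]), array([568., 244.]), array([611., 280.])]
[array([666., 222.]), array([572., 246.]), array([616., 283.])]
```

Run:
```python
from h import *
from station import r,status,eyes,claw
a=-n*np.sin(TH)-Z*np.cos(TH); mid=np.array([.4670,.0772,.042]); q=quat(a,yb)
claw.command_gripper(.085)
f0=status.read_state()["contact_force"]; print(f0)
print(r.move_straight(tcp(mid+.010*a,a),q,v=.05,f_stop=8))
print(status.read_state()["contact_force"])
claw.command_gripper(.045)
s=status.read_state(); print(s["finger_gap"],s["grasp_force"],s["contact_force"],s["time"])
c=eyes.capture("wrist"); s=eyes.capture("scene")
A=cv2.resize(c["img"][140:390,220:420,::-1],(400,500),interpolation=cv2.INTER_CUBIC)
B=cv2.resize(s["img"][170:270,335:415,::-1],(400,500),interpolation=cv2.INTER_CUBIC)
cv2.imwrite("pics/g2.png",np.hstack([A,B]))
```

```text
[-0.23341365  0.56950833  0.29439412]
False
[ 0.64605261  0.265712   -0.42033979]
0.05321419094373951 61.435571908950806 [-1.10974898 -1.67818769  7.70055542] 7.0417
```

View pics/g2.png

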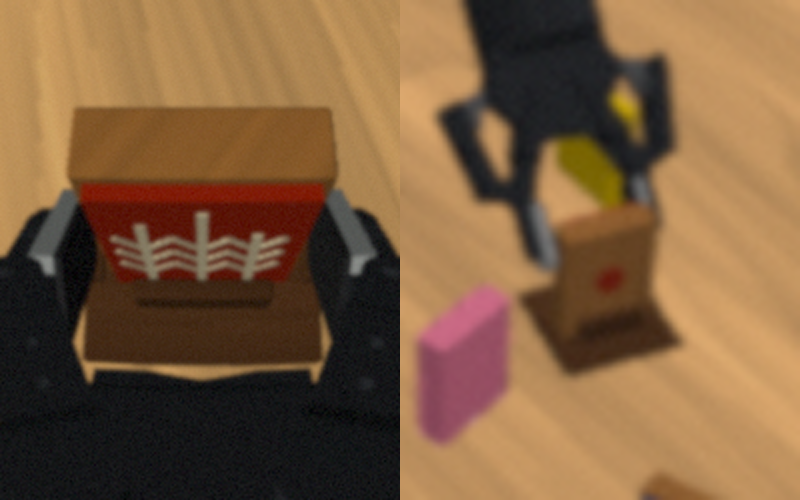

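Gap is 53 mm, so the pads are now on the wood. Lift and check.

Run:
```python
from h import *
from station import r,status,eyes,claw
a=-n*np.sin(TH)-Z*np.cos(TH)
p=status.read_state()["tool_pos"]
r.move_straight(p+[0,0,.1],v=.1)
s=status.read_state(); print(s["finger_gap"],s["grasp_force"],s["contact_force"],s["time"],s["tool_pos"]-p)
c=eyes.capture("wrist"); np.savez("w5.npz",**c)
cv2.imwrite("pics/w5.png",cv2.resize(c["img"][140:390,220:420,::-1],(480,600),interpolation=cv2.INTER_CUBIC))
g=[]
from scipy.optimize import least_squares
for nm,P in dict(bl=(-.0105,.028,.072),br=(-.0105,-.028,.072),fl=(.0065,.028,.072),fr=(.0065,-.028,.072),sl=(.0105,.025,.069),sr=(.0105,-.025,.069),sbl=(.0105,.025,.003)).items():
    o=np.array([.4670,.0772,.006+.1]); X=o+P[0]*n-P[1]*yb*1+P[2]*Z
    print(nm,((pix(c,X,True)-[220,140])*2.4+.7).round(0))
```

```text
0.0531888045569647 62.82016038894653 [-0.71103754 -0.14109318 -0.73856347] 8.3 [-2.20360007e-04  7.43622157e-05  9.95224666e-02]
bl [ 87. 127.]
br [403. 127.]
fl [ 77. 216.]
fr [413. 215.]
sl [ 96. 245.]
sr [395. 245.]
sbl [144. 339.]
```

View pics/w5.png

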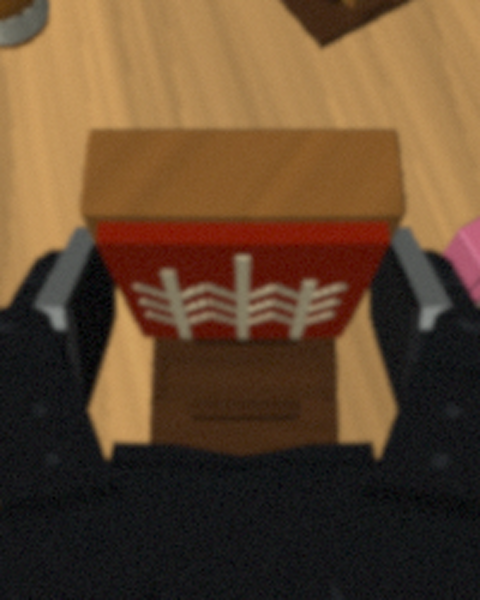

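The grip is sound: the block sits square in the hand, with its edges within about 1 px of prediction. Before placing, I'll refine the pocket by fitting its dark ring (r≈20 mm) in all three views with code.

Run:
```python
from h import *
from scipy.optimize import minimize
from scipy.ndimage import map_coordinates as mc
np.set_printoptions(precision=4,suppress=True)
th=np.linspace(0,2*np.pi,48,endpoint=False); u=np.c_[np.cos(th),np.sin(th),0*th]
for f,fi in (("top0",0),("scene0",0),("w1",1)):
    c=dict(np.load(f+".npz")); g=cv2.cvtColor(c["img"],cv2.COLOR_RGB2GRAY).astype(float)
    def m(p,r):
        q=np.array([pix(c,np.r_[p,.04]+r*k,fi) for k in u]); return mc(g,[q[:,1],q[:,0]],order=1).mean()
    best=min(((m((x,y),rr)-.5*m((x,y),rr-.007)-.5*m((x,y),rr+.006),x,y,rr) for x in np.arange(.549,.567,.001) for y in np.arange(-.164,-.147,.001) for rr in (.018,.0195,.021)))
    rr=best[3]; s=minimize(lambda p:m(p,rr)-.5*m(p,rr-.007)-.5*m(p,rr+.006),best[1:3],method="Nelder-Mead")
    print(f,best,s.x,s.fun)
```

```text
top0 (np.float64(-89.88778015082033), np.float64(0.557), np.float64(-0.154), 0.0195) [ 0.5567 -0.1539] -90.42076382596612
scene0 (np.float64(-20.25426600697743), np.float64(0.557), np.float64(-0.161), 0.0195) [ 0.5573 -0.1609] -20.367122954647485
w1 (np.float64(-81.6246423004992), np.float64(0.557), np.float64(-0.157), 0.0195) [ 0.5572 -0.1572] -82.462414150381
```

```bash
cat >> h.py <<'E'
pocket=np.array([.5572,-.1570,.04]); a2=-Z*np.sin(TH)-ey*np.cos(TH); q2=quat(a2,ex)
def place_tcp(dx,dy,dz): return pocket+.0105*Z+.007*a2+dx*ex+dy*ey+dz*Z
E
python3 - <<'E'
from h import *
from station import r,status,eyes,claw
np.set_printoptions(precision=4,suppress=True)
p=status.read_state()["tool_pos"]
r.move_straight(p+[0,0,.08],v=.2)
r.move_to(place_tcp(0,0,.13),q2)
r.move_straight(place_tcp(0,0,.02),v=.12)
r.sleep(.2); s=status.read_state(); print(s["finger_gap"],s["grasp_force"],s["contact_force"],s["time"])
hit=r.move_straight(place_tcp(0,0,-.004),v=.03,f_stop=5)
s=status.read_state(); print(hit,s["tool_pos"]-place_tcp(0,0,0),s["contact_force"],s["wrist_torque"],s["time"])
c=eyes.capture("scene"); cv2.imwrite("pics/p1s.png",c["img"][:,:,::-1]); c=eyes.capture("wrist"); cv2.imwrite("pics/p1w.png",c["img"][:,:,::-1])
E
```

```text
0.05340881479615925 62.85830497741699 [-0.6828 -0.1838  0.0505] 11.6083
True [-0.0001 -0.      0.0016] [-0.9773  1.3809  3.9402] [-0.0259  0.0007 -0.0678] 12.225
```

Run:
```python
from h import *
from station import r,status,eyes,claw
np.set_printoptions(precision=4,suppress=True)
hit=r.move_straight(place_tcp(0,0,-.004),v=.02,f_stop=8)
s=status.read_state(); print(hit,s["tool_pos"]-place_tcp(0,0,0),s["contact_force"],s["time"])
claw.command_gripper(.085)
s=status.read_state(); print(s["finger_gap"],s["contact_force"])
r.move_straight(s["tool_pos"]-a2*.12,v=.12)
r.move_to([.52,-.155,.26],quat(-Z,ex))
c=eyes.capture("wrist"); np.savez("w6.npz",**c); t=eyes.capture("top")
A=cv2.resize(c["img"][118:218,300:400,::-1],(500,500),interpolation=cv2.INTER_CUBIC)
B=cv2.resize(t["img"][170:240,335:365+40,::-1],(300,300),interpolation=cv2.INTER_CUBIC)
cv2.imwrite("pics/done.png",np.hstack([A,np.vstack([B,np.zeros((200,300,3),np.uint8)])]))
pr=lambda x,y,z:((pix(c,pocket+x*ex+y*ey+z*Z,True)-[300,118])*5+2).round(0)
for nm,P in dict(woodTL=(-.028,.036,.017),woodBR=(.028,-.036,.017),shTL=(-.025,.033,.021),shTR=(.025,.033,.021),shBR=(.025,-.033,.021),shBL=(-.025,-.033,.021)).items(): print(nm,pr(*P))
# red-sheet fit by colour
im=c["img"].astype(int); m=((im[...,0]>90)&(im[...,0]>2*im[...,1])&(im[...,0]>2*im[...,2])).astype(np.uint8); m[:118]=0;m[218:]=0;m[:,:300]=0;m[:,400:]=0
ct=max(cv2.findContours(m,cv2.RETR_EXTERNAL,2)[0],key=cv2.contourArea); bx=cv2.minAreaRect(ct); print(bx)
print("sheet corners",[at_z(c,p,.061,True)-pocket for p in cv2.boxPoints(bx)], "centre",at_z(c,bx[0],.061,True)-pocket, status.read_state()["time"])
```

```text
True [-0.0001 -0.0001  0.0016] [-1.124   1.6408  5.2107] 12.5333
0.08522422754689135 [ 0.0003  0.3487 -0.7196]
woodTL [154. 111.]
woodBR [386. 416.]
shTL [168. 126.]
shTR [388. 128.]
shBR [377. 408.]
shBL [165. 409.]
((354.0, 171.0), (56.0, 44.0), 90.0)
sheet corners [array([-0.0248,  0.0338,  0.021 ]), array([0.0251, 0.0322, 0.021 ]), array([ 0.0247, -0.0337,  0.021 ]), array([-0.0272, -0.0315,  0.021 ])] centre [-0.0008  0.0008  0.021 ] 15.025
```

View pics/done.png

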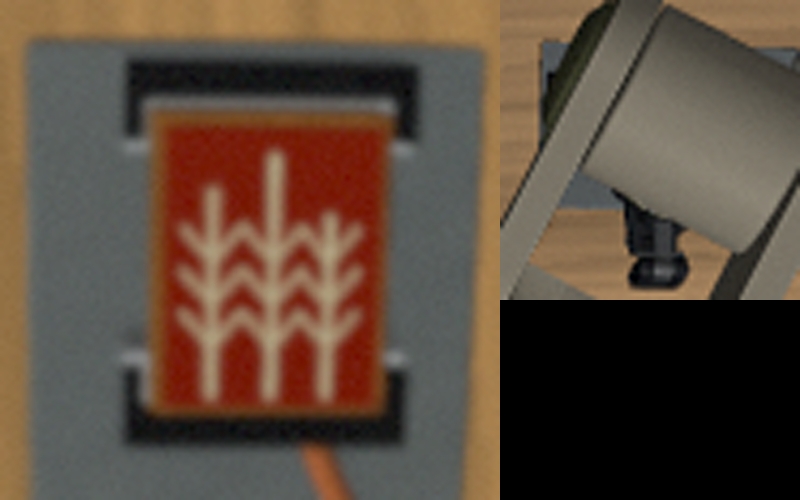

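The block lies face up between the end walls and cheeks, and the sheet measures 50 × 66 mm at z=61 mm, centred within 1 mm. I'll confirm it's flat with two light touches on the face, then pump.

Run:
```python
from h import *
from station import r,status,eyes,claw
np.set_printoptions(precision=4,suppress=True)
q=quat(-Z,ex); claw.command_gripper(0)
for dy in (.022,-.022):
    b=pocket+dy*ey
    r.move_to(b+[0,0,.021+.022+.03],q) 
    h=r.move_straight(b+[0,0,.021+.022-.006],v=.03,f_stop=4)
    s=status.read_state(); print(dy,h,"tip above pocket",s["tool_pos"][2]-.022-.04,s["finger_gap"],s["contact_force"])
    r.move_straight(b+[0,0,.021+.022+.04],v=.15)
r.move_straight(pocket+[0,0,.25],v=.25)
qh=quat(-Z,ey)
piv=np.array([.4642,-.3211,.09])+.15*np.cos(np.radians(40))*ex
for ang in (0,.75):
    f=np.radians(40)-ang; print(r.ik(piv-.15*np.cos(f)*ex+(.15*np.sin(f)+.031)*Z,qh), r.ik(piv-.15*np.cos(f)*ex+(.15*np.sin(f)+.031)*Z,quat(-Z,-ey)))
print(status.read_state()["time"],piv)
```

```text
0.022 False tip above pocket 0.01520837038403837 -5.7009995617778606e-05 [ 0.813  -0.4323  0.1781]
-0.022 False tip above pocket 0.015187354427618094 -2.3339010317629324e-05 [ 0.4754 -0.4898  0.6665]
[-0.8149  0.41    1.2666 -0.      1.465  -2.3422] [-0.8149  0.41    1.2666 -0.      1.465   0.7994]
[-0.8612  0.4621  1.5099 -0.      1.1695 -2.3885] [-0.8612  0.4621  1.5099 -0.      1.1695  0.7531]
21.1917 [ 0.579  -0.3261  0.09  ]
```

No contact, so the tips sit shorter than nominal, which matches the shallow first grasp. Probe deeper; this also calibrates the tip.

Run:
```python
from h import *
from station import r,status,eyes,claw
np.set_printoptions(precision=4,suppress=True)
q=quat(-Z,ex)
for dy in (.022,-.022):
    b=pocket+dy*ey
    r.move_to(b+[0,0,.021+.022+.02],q)
    h=r.move_straight(b+[0,0,.021+.022-.022],v=.04,f_stop=4)
    s=status.read_state(); print(dy,h,"tcp above pocket",s["tool_pos"][2]-.04,s["contact_force"])
    r.move_straight(b+[0,0,.021+.022+.03],v=.15)
r.move_straight(pocket+[0,0,.22],v=.3); print(status.read_state()["time"])
c=eyes.capture("wrist"); np.savez("w7.npz",**c); cv2.imwrite("pics/w7.png",c["img"][:,:,::-1])
```

```text
0.022 False tcp above pocket 0.02127362658164869 [0.1541 0.5098 0.6332]
-0.022 False tcp above pocket 0.02127943971792321 [0.1    0.2243 0.0088]
26.3083
```

Run:
```python
from h import *
from station import r,status,eyes,claw
np.set_printoptions(precision=4,suppress=True)
s=status.read_state(); tp=s["tool_pos"]; M=R.from_quat(s["ee_rot"]).as_matrix(); print(tp,M[:,2],s["finger_gap"])
c=np.load("w7.npz"); print("cam in tool",M.T@(c["cam_to_world"][:3,3]-tp))
for d in (-.03,-.02,-.01,0,.01,.022): print(d,pix(c,tp+M[:,2]*d,True).round(1))
g=cv2.cvtColor(c["img"],cv2.COLOR_RGB2GRAY)
for x in range(290,352,6): print(x,g[170:300:4,x])
t=eyes.capture("scene"); im=t["img"].astype(int)
P=pix(t,pocket+.02*Z); print("pocket px",P); y,x=P[::-1].round().astype(int); print(im[y-12:y+13:3,x-12:x+13:3].tolist())
red=(im[...,0]>1.8*im[...,1])&(im[...,0]>1.8*im[...,2])&(im[...,0]>60); ys,xs=np.nonzero(red[y-25:y+25,x-25:x+25]); print(len(xs),xs.mean()-25+x,ys.mean()-25+y,pix(t,pocket+.021*Z))
```

```text
[ 0.5567 -0.1568  0.258 ] [-0.0033  0.0016 -1.    ] 0.00032274479510624546
cam in tool [ 0.0674 -0.0004 -0.15  ]
-0.03 [321.2 270.1]
-0.02 [321.2 259.7]
-0.01 [321.1 250.5]
0 [321.1 242.4]
0.01 [321.1 235. ]
0.022 [321.  227.2]
290 [96 98 96 94 95 95 96 95 95 96 95 97 97 99 97 98 94 94 97 92 86 61 36 14
 12 19 13 11 17 19 15 15 17]
296 [ 95  93  92  89  81 110  33  30  13  44  96  95  97  97  97  99  97  95
  64  15  15  25  12   5  16  17  29  12  15  17   9  18  19]
302 [ 68  69  62  73  49  54  55  64  25  41  96  95  97  92  94 101  97  96
  42  16  20  22  20  17   7  15  19  13   6  15  11  15  17]
308 [140 139 138 135 140 119 119  84  27  36  92  96  94  94  95  93  70  66
  61  65  62  63  63  61  42  15   9  14  11  21  15  11  17]
314 [ 77 118  63 126  55  54  55  61  26  41  92  94  96  97  97  95  63  60
  63  64  64  62  65  64 120  60  24  16  13  10   8  20  13]
320 [131 132 137 132 139 120 120  84  28  36  91  94  99  96  96  91  12  13
  14  12  14  12  10  16  21  29  31  31  27  29  30  31  28]
326 [ 77 128  62 130  59  59  50  62  27  39  95  95 100  96  96  89  6
[... 1285 characters left out ...]
 [163, 111, 88], [163, 119, 95], [154, 95, 74], [151, 83, 62], [137, 53, 32], [165, 118, 79]], [[107, 94, 88], [101, 63, 34], [125, 52, 30], [147, 78, 59], [136, 45, 28], [146, 92, 73], [132, 42, 25], [121, 40, 18], [120, 71, 43]], [[124, 123, 126], [97, 83, 76], [99, 61, 32], [120, 42, 19], [128, 33, 13], [117, 47, 23], [119, 68, 35], [98, 64, 33], [80, 54, 31]], [[120, 121, 125], [107, 107, 109], [94, 81, 72], [99, 63, 31], [112, 70, 38], [94, 61, 33], [71, 50, 31], [38, 29, 23], [30, 29, 29]], [[102, 104, 107], [101, 104, 105], [90, 91, 93], [61, 44, 30], [55, 37, 26], [31, 27, 25], [36, 38, 39], [77, 78, 80], [110, 111, 112]]]
126 302.55555555555554 191.96031746031747 [302.3352 189.6563]
```

The tip projection and the first grasp both put the closed tips well behind nominal. I'll probe deeper to find the real contact.

Run:
```python
from h import *
from station import r,status,eyes,claw
np.set_printoptions(precision=4,suppress=True)
q=quat(-Z,ex)
b=pocket+.02*ey
r.move_straight(b+[0,0,.03],q,v=.2)
h=r.move_straight(b+[0,0,-.02],v=.04,f_stop=4)
s=status.read_state(); print(h,"tcp rel pocket",s["tool_pos"]-pocket,s["contact_force"],s["time"])
if h:
    z=s["tool_pos"][2]-.04
    b=pocket-.02*ey
    r.move_straight(b+[0,0,z+.01],v=.15)
    h=r.move_straight(b+[0,0,z-.01],v=.03,f_stop=4)
    s=status.read_state(); print(h,"tcp rel pocket",s["tool_pos"]-pocket,s["contact_force"])
r.move_straight(pocket+[0,0,.20],v=.3); print(status.read_state()["time"])
```

```text
True tcp rel pocket [0.0009 0.02   0.0128] [-1.0351  0.4187  5.2532] 28.1333
True tcp rel pocket [-0.0008 -0.0194  0.0128] [-0.6812  0.2621  6.7867]
29.7667
```

The face is level: both touches read the same height within 0.1 mm. The real tip is 8 mm behind the TCP. Now pump, with the first stroke monitored.

```bash
cat >> h.py <<'E'
qh=quat(-Z,-ey); piv=np.array([.579,-.3261,.09])
def hp(ang,up=0):
    f=np.radians(40)-ang; return piv-.15*np.cos(f)*ex+(.15*np.sin(f)+.001+up)*Z
def stroke(r,status):
    r.move_straight(hp(0,.004),v=.15)
    for g in (.2,.4,.6): r.move_straight(hp(g),v=.15)
    h=r.move_straight(hp(.80),v=.06,f_stop=15); r.sleep(.15)
    s=status.read_state(); print("bottom",h,s["tool_pos"],s["tool_pos"]-hp(.75),s["contact_force"])
    for g in (.6,.4,.2): r.move_straight(hp(g),v=.15)
    r.move_straight(hp(0,.025),v=.12); r.sleep(.5)
    s=status.read_state(); print("top",s["contact_force"],s["time"])
E
python3 - <<'E'
from h import *
from station import r,status,eyes
np.set_printoptions(precision=4,suppress=True)
r.move_to(hp(0,.05),qh); r.move_straight(hp(0,.025),v=.1)
stroke(r,status)
t=eyes.capture("scene"); im=t["img"].astype(int)
red=(im[...,0]>110)&(im[...,0]>2.2*im[...,1])&(im[...,0]>2.2*im[...,2])
P=pix(t,hp(0)); y,x=P[::-1].round().astype(int); ys,xs=np.nonzero(red[y-40:y+40,x-40:x+40]); print("handle pred",P,"seen",len(xs),xs.mean()-40+x,ys.mean()-40+y)
t0=np.load("scene0.npz")["img"].astype(int); red=(t0[...,0]>110)&(t0[...,0]>2.2*t0[...,1])&(t0[...,0]>2.2*t0[...,2]); ys,xs=np.nonzero(red[y-40:y+40,x-40:x+40]); print("start",len(xs),xs.mean()-40+x,ys.mean()-40+y)
E
```

```text
bottom True [ 0.4302 -0.3207  0.0823] [ 0.0009 -0.0011 -0.001 ] [-4.1243  4.1038 17.3467]
top [ 0.2186 -0.0976  0.2718] 35.4083
handle pred [296.3332 122.8505] seen 61 295.2622950819672 122.24590163934425
start 61 295.2622950819672 122.24590163934425
```

The first stroke reached the bottom stop, and the handle is back at its starting pixel. Two more strokes, then back away and check.

Run:
```python
from h import *
from station import r,status,eyes
np.set_printoptions(precision=4,suppress=True)
stroke(r,status); stroke(r,status)
r.sleep(.5)
r.move_straight(hp(0,.12),v=.25)
t=eyes.capture("scene"); im=t["img"].astype(int); i0=np.load("scene0.npz")["img"].astype(int)
P=pix(t,hp(0)); y,x=P[::-1].round().astype(int)
for j in (im,i0):
    red=(j[...,0]>110)&(j[...,0]>2.2*j[...,1])&(j[...,0]>2.2*j[...,2]); ys,xs=np.nonzero(red[y-40:y+40,x-40:x+40]); print("handle",len(xs),xs.mean()-40+x,ys.mean()-40+y)
x,y=302,190; red=(im[...,0]>1.8*im[...,1])&(im[...,0]>1.8*im[...,2])&(im[...,0]>60); ys,xs=np.nonzero(red[y-25:y+25,x-25:x+25]); print("block",len(xs),xs.mean()-25+x,ys.mean()-25+y)
for nm,(x,y) in dict(blue=(394,285),jar=(447,258),bottle=(311,274),cup=(257,215)).items(): print(nm,"change",np.abs(im-i0)[y-20:y+20,x-15:x+15].mean().round(1))
print(status.read_state()["time"],status.read_state()["contact_force"])
```

```text
bottom True [ 0.4301 -0.3206  0.0824] [ 0.0008 -0.001  -0.0009] [-4.047   2.1254 16.0977]
top [-0.3362 -0.6955  0.1366] 39.5583
bottom True [ 0.43   -0.3206  0.0823] [ 0.0007 -0.001  -0.0009] [-4.3654  2.3336 15.8079]
top [ 0.0606 -0.0462 -0.9288] 43.6583
handle 61 295.2622950819672 122.24590163934425
handle 61 295.2622950819672 122.24590163934425
block 131 302.51908396946567 191.95419847328245
blue change 1.2
jar change 1.1
bottle change 0.9
cup change 0.9
44.7417 [ 0.0625 -0.2469  0.4424]
```

Everything checks out: all three strokes reached the bottom stop, the handle is up, and the block and bystanders haven't moved. Handing in.

```bash
python3 -c "
from station import r
print(r.sign_off())"
```

```text
the job is handed in; nothing more can be done
None
```

The job is handed in with no verdict shown: the red block lies flat in the pocket face up and released, the lever got three full strokes, and the blue block, jar, bottle and cup look unmoved on camera.

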